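Wedge a tube rack tight in its shaker cradle

ROBOT

A 6-joint arm with a two-finger parallel gripper is mounted at the origin on a cart in front of the work surface, level with it; the furniture and walls round the work are solid. World frame = base frame: x ahead of the robot, y to its left, z up, the work surface at z = 0. Lengths are in m, angles in rad, forces in N, time in s.
With the tool pointing down it reaches from about 0.425 to 0.925 m from the base axis. Payload 12.5 kg.
Tool frame: the origin (TCP) lies at the very end of the fingers, on their centre line; the grasp point (between the pads) lies 19 mm behind it (env.grip_depth is the distance from the TCP to the grasp point, in m); z points along the fingers, y is the line along which they close (so a half turn about z gives the same grasp; the last joint's range is limited). The gripper opens to 85 mm and grips with 20 to 120 N. Pads are 22 mm wide; open, the fingers measure 114 mm over their backs; the gripper's body (76 mm by 85 mm) begins 54 mm behind the grasp point. The pads swing forward as they close: fully open they stand 13 mm farther back than shut.
Start: joints at [1.028, 0.491, 1.559, -0, 1.092, -0.106], TCP at [0.264, 0.566, 0.231] pointing down, gripper open.
Joint ranges: [-3.1, 3.1], [-0.84, 2.19], [0.05, 2.79], [-1.13, 4.28], [0.06, 2.93], [-2.69, 2.69]. Speed limits (rad/s): [2.22, 2.22, 2.79, 3.14, 3.14, 3.14].

INTERFACE

Orientations are given as a rotation vector (axis times angle).
In Python, from station import env, jaws, optics gives the robot as it stands. Calls block until the motion is done:
- env.reach(position, orientation): joint-space move of the TCP to a pose.
- env.line_to(position, orientation=None, velocity=0.15, max_force=None): straight line of the TCP; orientation=None keeps the orientation; velocity is the mean speed in m/s. With max_force (N) it stops when the force on the tool has changed by that much, and returns True; else False.
- env.movej(angles): joint-space move.
- jaws.set_gripper(opening, f_grip=None): opening from 0.0 (shut) to 1.0 (fully open); f_grip is the grip in N (None keeps the last); returns when the fingers have stopped.
- env.hold(seconds).
- env.inverse_kinematics(position, orientation): joint angles nearest the present ones, or None.
- env.read_state(): the state.
- optics.get_image(name): name is "scene" or "top"; returns a dict with "pixels" (480x640x3 uint8, red, green, blue), "fx", "fy", "cx", "cy" (pixels), "k1" (the pictures are not rectified: a ray, as slopes to the right and down, at radius r is drawn at 1 + k1 r^2 times it, then the intrinsics apply), "rvec" (rotation vector, rad) and "tvec" (3), from world to camera coordinates, as OpenCV has them. Camera axes: x right, y down, z forward; pixel columns grow to the right and rows downward; lengths in m; the calibration is good to about 2 mm. A picture is of the moment at which its call begins. There is no depth.
A pose or a line that the arm cannot do raises env.Unreachable and nothing moves.
- env.hand_in(): hands the job in; it is judged then, once.
The state is a dict: "time": time; "joints": joint angles; "qd": joint speeds; "joint_efforts": joint torques, N m; "ee_pos": TCP position; "orientation": TCP orientation; "ft_force": force on the tool from outside, world axes, zero at the start; "moment": the same for the moment, N m; "finger_gap": opening from 0.0 (shut) to 1.0 (fully open); "gripper_force": force on a finger pad.
Only numpy, scipy, OpenCV 4.12 (cv2) and the standard library are available. Lean on these libraries where they do the work, as an engineer would, in place of code of your own. Each camera call takes 0.05 s, during which the arm holds its last target. There are 200 camera calls.

TASK

Seat the orange tube rack that stands nearest the cradle flat in the blue and aluminium cradle, against its end stop, then stand the yellow wedge in the slot between the rack and the sprung shoe, taper towards the shoe. Take the mallet and tap the wedge down, with the mallet and not with the hand, until its head sits on the shoe and the rack is locked tight. Put the mallet back on its black mat, standing on its head as it was, and leave the dish, the timer and the marker where they are.

Things in the scene. Friction and masses are not known exactly. Their poses are not given: they have to be found in the camera images.
- cradle: fixed cradle, aluminium plate 110 x 288 x 8 mm. Origin on the worktop under the centre of the seated rack; z up, y along the rack. Blue end stop at +y: face at y = 100 mm, 44 mm high, flaring outward above 32. Four side guides, also flaring, 30 mm high, inner faces at x = +-34.5 mm, |y| = 48 to 92 mm; for |y| < 48 mm the sides are open. At -y the shoe in its blue housing, 64 mm high, out to y = -163 mm
- rack_home (a point): where the centre of the rack is when it is seated in the cradle against the end stop: 31.5 mm above the worktop; same axes as the cradle
- rack_center (a point): centre of the loose orange tube rack with small blue tubes, solid, 62 (its x) x 200 (its y) x 47 mm high over the tubes, orange block 38 mm high, 0.11 to 0.22 kg. The point is 23.5 mm above its underside; z up. It may sit in the cradle either way round
- slot_home (a point): where point wedge_center is when the wedge is fully home (its head resting on the shoe) with the rack against the end stop: on the cradle's line x = 0, y = -106 mm, 55 mm above the worktop; same axes as the cradle
- wedge_center (a point): loose yellow wedge, 82 high, 44 wide (x), 90 g. Point: half-way up, 41 mm above its foot; z up. Flat upright face y = +6 mm (lowest 8 mm bevelled to +3), goes to the rack; taper face, y = -10 at the foot to -20 mm 60 mm higher (1 in 6), goes to the shoe. Head: block 22 high (19 to 41 mm above the point), y = +6 to -30 mm, sides upright, flat steel top. In the slot its axes are the cradle's; y to the stop
- stand: grey fixed wedge stand, 66 x 54 x 36 mm, origin on the worktop straight below wedge_center of the standing wedge; its pocket holds the wedge upright, foot 6 mm above the worktop, same yaw as the stand; the wedge lifts straight out (30 mm deep)
- shoe (a joint): sprung steel shoe behind the wedge, 48 mm wide, top 74 mm above the worktop, face leaning to match the taper; 0 m = free, grows as the wedge pushes it back (spring 2.3 N/mm; about 0.004 when home). With the rack at the stop the wedge first touches some 24 mm above home; driving it takes a push growing to 10 to 17 N; friction keeps it where it is left
- mallet_head (a point): centre of the loose mallet's head: upright cylinder 40 mm across, 64 mm high, red striking faces at both ends, 32 mm above and below this point; z up. It stands on one face. Its wooden handle runs level from the head along the mallet's +x out to 148 mm from the head's axis, 18 mm thick, 24 mm high, centred at this height. 0.27 to 0.41 kg, mostly in the head
- mallet_grip (a point): point on the middle of the mallet's handle, 47 mm from the head's axis along +x, 35 mm above the worktop when it stands on the mat: a place to grip across the 18 mm thickness (y)
- mat: fixed black rubber mat 200 (x) x 110 (y) x 3 mm, origin at the centre of its underside; the mallet stands on it with its head about 50 mm to -x of the centre and its handle about along +x
- dish_center (a point): bystander: round flat dish, 60 mm across, 15 mm high; the point is half-way up
- timer_center (a point): bystander: white bench timer 37 x 68 x 59 mm; the point is 30 mm up
- marker_center (a point): bystander: marker pen with blue cap lying on its side, 18 mm thick, 138 mm long (its y); the point is half-way up
Things that resemble listed ones, but are neither listed nor needed, are in the scene too. Leave any green look-alike of the part that bears mallet_head alone.

How it is judged:
On the way, in this order (a step that is already met when the one before it is completed fails the run):
1. the rack sits flat in the cradle at the end stop (within 8 mm), let go (x of rack_center in the frame of rack_home between -0.006 and 0.006 m and y of rack_center in the frame of rack_home between -0.008 and 0.008 m and z of rack_center in the frame of rack_home between -0.004 and 0.004 m and angle between the y axis of rack_center and the y axis of cradle, either way round below 0.06 rad and contact force between each of the fingers, the arm and rack below 0.1 N), for 0.2 s.
2. the wedge stands upright in the slot beside the rack, its foot well in (less than 30 mm above home), let go (z of wedge_center in the frame of slot_home below 0.03 m and x of wedge_center in the frame of slot_home between -0.01 and 0.01 m and y of wedge_center in the frame of slot_home between -0.007 and 0.007 m and angle between wedge_center's own z axis and vertical below 0.12 rad and contact force between each of the fingers, the arm and wedge below 0.1 N), for 0.2 s.
3. the wedge is driven home: its head within 2.5 mm of the shoe, pressing on the rack with more than 2 N (z of wedge_center in the frame of slot_home below 0.0025 m and contact force between wedge and rack above 2 N and x of wedge_center in the frame of slot_home between -0.01 and 0.01 m and y of wedge_center in the frame of slot_home between -0.007 and 0.007 m and angle between wedge_center's own z axis and vertical below 0.12 rad), for 0.2 s.
At the end, for the whole second after the job is handed in: Rack seated: 6 mm sideways, 3 mm from the stop, 4 mm in height, square to 0.06 rad. Wedge upright in the slot, home within 2.5 mm, over 2 N on the rack. Mallet upright on its head on the mat (head within 80 x 38 mm of its centre). All at rest (all of step 3 and x of rack_center in the frame of rack_home between -0.006 and 0.006 m and y of rack_center in the frame of rack_home between -0.003 and 0.003 m and z of rack_center in the frame of rack_home between -0.004 and 0.004 m and angle between the y axis of rack_center and the y axis of cradle, either way round below 0.06 rad and x of mallet_head in the frame of mat between -0.08 and 0.08 m and y of mallet_head in the frame of mat between -0.038 and 0.038 m and z of mallet_head in the frame of mat below 0.04 m and angle between mallet_head's own z axis and vertical below 0.1 rad and linear speed of each of rack, wedge, mallet below 0.02 m/s); the robot touches nothing.
It fails at once if the wedge is pushed by the hand or arm instead of the mallet in the last 6 mm of its travel (z of wedge_center in the frame of slot_home below 0.006 m and contact force between any of the fingers, the arm and wedge above 0.5 N and x of wedge_center in the frame of slot_home between -0.02 and 0.02 m and y of wedge_center in the frame of slot_home between -0.02 and 0.02 m).
It fails at once if the dish, the timer or the marker is moved by more than 20 mm (distance of any of dish_center, timer_center, marker_center from where it was at the start of the episode above 0.02 m).
It also fails if it takes over 72 s, if anything falls off the work surface, if the arm or the gripper's body presses on something with over 40 N, if the wrist force passes 120 N, or if a joint passes its speed limit or range.

## Working session

There is one attempt and no reset: what is moved stays moved. The work goes in short steps, each a Python script; the robot and the scene stay as the last script left them, time stands still between calls to the robot, and variables do not carry over. Pictures are saved under pics/ and viewed, at most 10 in all, crops included, and the job is handed in when it is done.

```bash
ls; mkdir -p pics; python3 - <<'E'
from station import env,jaws,optics
import cv2,pickle
for n in("scene","top"):
    d=optics.get_image(n); pickle.dump(d,open(n+"0.pkl","wb"))
    cv2.imwrite(f"pics/{n}0.png",d["pixels"][:,:,::-1]); print(n,{k:v for k,v in d.items() if k!="pixels"})
print(env.read_state(),env.grip_depth)
E
```

```text
pics
scene {'fx': 610.0637976084154, 'fy': 610.0637976084154, 'cx': 316.84444221375037, 'cy': 238.56184640801993, 'k1': -0.03709543221584889, 'rvec': array([ 1.88189621, -1.15061079,  0.63016674]), 'tvec': array([-0.20978761,  0.31239157,  0.93131335])}
top {'fx': 459.8023481679664, 'fy': 459.8023481679664, 'cx': 316.6063633962628, 'cy': 246.28905008797025, 'k1': -0.004830149323973508, 'rvec': array([ 2.13019188, -2.10645347,  0.20707159]), 'tvec': array([0.0477809 , 0.54033621, 0.96515977])}
{'time': 0.1, 'joints': array([ 1.02839530e+00,  4.91511896e-01,  1.55941195e+00, -2.82835832e-05,
        1.09168262e+00, -1.05593243e-01]), 'qd': array([ 0.00020901, -0.00135163, -0.00118617, -0.0018253 , -0.0008765 ,
       -0.00185109]), 'joint_efforts': array([ 3.38024824e-03, -6.19445157e+01, -2.62026644e+01, -6.65988932e-05,
        2.95786624e-03, -7.77367035e-06]), 'ee_pos': array([0.26428051, 0.56614848, 0.23077026]), 'orientation': array([-6.80609375e-01, -3.06667484e+00,  1.52203657e-03]), 'ft_force': array([ 0.7564917 ,  0.35338052, -1.2699035 ]), 'moment': array([-0.0256343 ,  0.00331656, -0.00369616]), 'gripper_force': 0.0, 'finger_gap': 0.9993488269487244} 0.0187
```

View pics/top0.png

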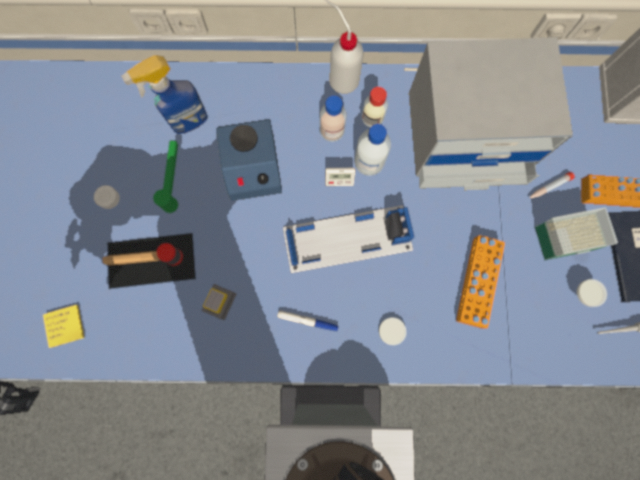

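View pics/scene0.png

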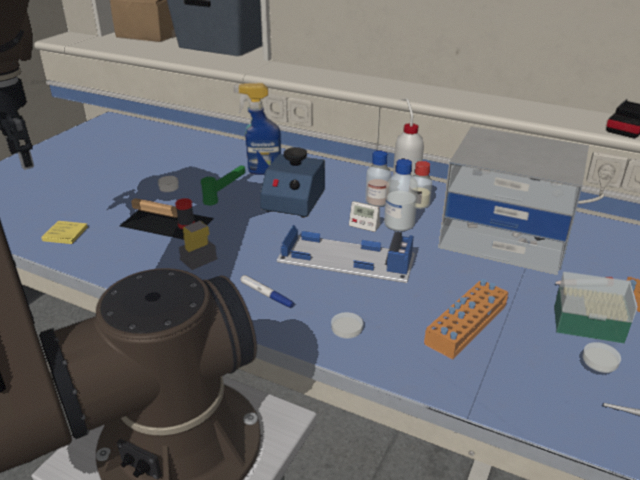

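Top view candidates:
- **Orange racks:** (482,282), nearest the cradle and my choice, and (612,190).
- **Yellow things:** wedge in its stand at (217,300), sticky notes at (63,326), spray trigger at (148,68).
- **Mallets:** red/wood on the black mat at (165,255), green look-alike at (168,185).
- **Bystanders:** dish at (392,331), with others at (592,292) and (107,196). Timer at (340,176), marker at (308,320).

The cradle is at (348,238), with its stop on the left (world +y) and its shoe on the right.

```bash
cat > h.py <<'E'
import numpy as np,cv2,pickle
from scipy.spatial.transform import Rotation as R
def K(d): return np.array([[d["fx"],0,d["cx"]],[0,d["fy"],d["cy"]],[0,0,1.]])
def rays(d,uv):
    uv=np.asarray(uv,float).reshape(-1,1,2)
    n=cv2.undistortPoints(uv,K(d),np.array([d["k1"],0,0,0.])).reshape(-1,2)
    Rm=cv2.Rodrigues(d["rvec"])[0]
    return -Rm.T@d["tvec"], np.c_[n,np.ones(len(n))]@Rm
def plane(d,uv,z):
    c,r=rays(d,uv); return c+r*((z-c[2])/r[:,2])[:,None]
def tri(d1,u1,d2,u2):
    A=[];b=[]
    for d,u in((d1,u1),(d2,u2)):
        c,r=rays(d,u); r=r[0]/np.linalg.norm(r[0]); P=np.eye(3)-np.outer(r,r); A.append(P); b.append(P@c)
    return np.linalg.lstsq(np.vstack(A),np.hstack(b),rcond=None)[0]
def blobs(d,lo,hi,box,amin=8):
    x0,y0,x1,y1=box; hsv=cv2.cvtColor(d["pixels"][y0:y1,x0:x1],cv2.COLOR_RGB2HSV)
    m=cv2.inRange(hsv,lo,hi); n,l,s,c=cv2.connectedComponentsWithStats(m)
    return [(c[i]+[x0,y0],s[i][4],(l==i),s[i][:4]+[x0,y0,0,0]) for i in range(1,n) if s[i][4]>=amin]
def rect(mask,box):
    ct=max(cv2.findContours(mask.astype(np.uint8),cv2.RETR_EXTERNAL,cv2.CHAIN_APPROX_NONE)[0],key=cv2.contourArea)
    return ct.reshape(-1,2)+np.array(box[:2])
def load(n): return pickle.load(open(n,"rb"))
def down(yaw): # tool z down, tool y (closing line) at world angle yaw
    y=np.array([np.cos(yaw),np.sin(yaw),0]); z=np.array([0,0,-1.]); x=np.cross(y,z)
    return R.from_matrix(np.c_[x,y,z]).as_rotvec()
E
cat > m.py <<'E'
from h import *
T=load("top0.pkl");S=load("scene0.pkl")
print("cams",rays(T,[0,0])[0],rays(S,[0,0])[0])
def show(n,d,lo,hi,box,z,amin=8):
    for c,a,m,s in blobs(d,lo,hi,box,amin):
        ct=plane(d,rect(m,box),z)[:,:2]*1000
        r=cv2.minAreaRect(ct.astype(np.float32))
        print(n,"pix",c.round(1),a,s,"ctr",plane(d,c,z)[0,:2].round(4),"rect",np.round(r[0],1),np.round(r[1],1),round(r[2],1))
O=((5,150,100),(20,255,255))
show("rackT",T,*O,(440,220,520,340),.038,100); show("rackS",S,*O,(410,270,520,370),.038,100)
B=((100,120,40),(125,255,255))
show("cradT",T,(100,175,30),(125,255,255),(275,195,425,280),.025)
show("cradS",S,(100,175,30),(125,255,255),(270,220,425,285),.025)
show("plateT",T,(0,0,150),(180,60,255),(275,195,425,280),.008,100)
show("wedgeT",T,(20,60,60),(32,255,255),(195,280,240,325),.088); show("wedgeS",S,(20,120,80),(32,255,255),(175,215,220,270),.08)
Rd=((0,150,40),(8,255,255))
show("malT",T,*((170,150,40),(180,255,255)),(100,225,200,295),.067);show("malT",T,*Rd,(100,225,200,295),.067);show("malS",S,*Rd,(120,190,215,240),.067)
show("handT",T,(8,80,80),(22,255,255),(100,225,200,295),.047);show("handS",S,(8,80,80),(22,255,255),(120,190,215,240),.047)
show("matT",T,(0,0,0),(180,255,50),(100,225,200,295),.003,100)
def crop(d,b,k): x0,y0,x1,y1=b; return cv2.resize(d["pixels"][y0:y1,x0:x1,::-1],None,fx=k,fy=k,interpolation=cv2.INTER_CUBIC)
a=crop(T,(275,195,515,335),3.3)[:, :792]
b=np.hstack([crop(T,(100,225,245,325),2.7),crop(S,(120,190,260,290),2.7)])[:, :792]
c=np.zeros((a.shape[0]-330+330,792,3),np.uint8)
im=np.zeros((600,792,3),np.uint8)
a=cv2.resize(a,(560,327)); im[:327,:560]=a; im[327:327+min(270,len(b)),:b.shape[1]]=b[:270]
cv2.imwrite("pics/crop0.png",im)
E
python3 m.py
```

```text
cams [0.34194275 0.05204702 1.0517347 ] [-0.4539025  -0.47001709  0.76288948]
rackT pix [479.7 281.9] 2214 [457 236  47  92] ctr [ 0.4664 -0.3083] rect [ 469.7 -309.7] [ 68.  199.1] 74.9
rackS pix [442.8 341.2] 380 [425 325  44  32] ctr [ 0.3619 -0.2985] rect [ 374.9 -295. ] [63.2 82.8] 85.9
plateT pix [342.1 243.3] 6653 [275 195 142  85] ctr [ 0.5564 -0.0051] rect [573.2 -12.1] [199.8 326.6] 0.6
plateT pix [414.6 199.5] 143 [403 195  22  13] ctr [ 0.6641 -0.1764] rect [ 661.3 -173.6] [49.6 29.7] 88.0
plateT pix [421.8 250.5] 119 [416 237   9  34] ctr [ 0.5415 -0.1893] rect [ 535.1 -184.9] [18.5 77.5] 88.0
wedgeT pix [217.2 301.4] 204 [203 288  25  26] ctr [0.4131 0.26  ] rect [414.8 263.9] [40.2 48.2] 67.8
wedgeS pix [195.3 238.5] 421 [184 227  25  25] ctr [0.3861 0.2478] rect [388. 247.] [92.7 50.4] 37.6
malT pix [165.5 251.9] 291 [156 243  20  19] ctr [0.5209 0.3829] rect [520.7 383.1] [39.9 41.9] 0.6
malT pix [179.6 259.7] 31 [175 253   8  13] ctr [0.5039 0.3509] rect [503.9 351.1] [ 8.5 28.8] 65.0
malS pix [183.3 203.9] 106 [177 199  14  11] ctr [0.5121 0.3782] rect [512.8 378.4] [48.  30.2] 37.2
handT pix [131.4 258.1] 557 [103 251  57  14] ctr [0.5097 0.4641] rect [509.4 465.2] [ 24.4 123.6] 6.5
handS pix [154.2 207.5] 452 [132 199  45  18] ctr [0.4945 0.4542] rect [495.5 454.3] [ 45.1 141.2] 6.4
matT pix [151.7 261.8] 2605 [108 234  87  53] ctr [0.5088 0.4346] rect [512.7 437.1] [105. 195.] 7.3
```

View pics/crop0.png

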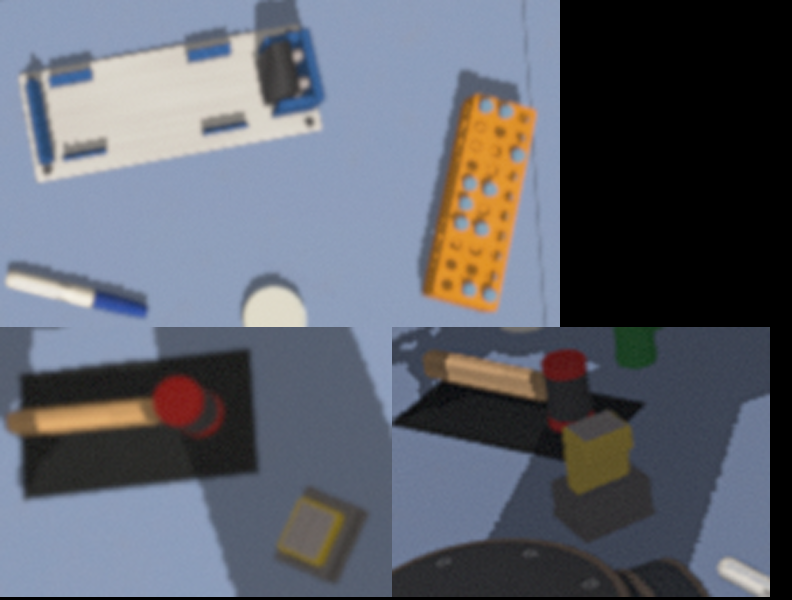

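The crop confirms the choices. The cradle's stop is on the left and its shoe on the right. The red/wood mallet's handle points left (world +y). The wedge stands in its stand with the flat steel head top at about (217,301) in the top view. Next I'm sampling colours to get better masks for the cradle, rack top and wedge.

```bash
cat > m2.py <<'E'
from h import *
T=load("top0.pkl");S=load("scene0.pkl")
hT=cv2.cvtColor(T["pixels"],cv2.COLOR_RGB2HSV);hS=cv2.cvtColor(S["pixels"],cv2.COLOR_RGB2HSV)
for n,h,p in[("rack row285",hT,[(x,285) for x in range(456,502,2)]),("plate/bench",hT,[(330,240),(330,290),(297,245),(360,246)]),
 ("guides",hT,[(296,217),(338,209),(301,239),(343,232),(292,250),(286,235),(398,212)]),("wedge row300",hT,[(x,300) for x in range(196,240,2)])]:
    print(n,[tuple(map(int,h[y,x])) for x,y in p])
E
python3 m2.py
```

```text
rack row285 [(109, 60, 186), (111, 60, 161), (111, 58, 115), (143, 21, 99), (16, 171, 124), (17, 197, 145), (17, 204, 200), (16, 194, 189), (15, 146, 182), (14, 112, 192), (15, 145, 215), (17, 192, 222), (17, 199, 202), (17, 202, 206), (16, 202, 198), (17, 202, 224), (17, 204, 220), (17, 207, 192), (16, 190, 204), (17, 193, 221), (11, 88, 194), (111, 54, 183), (110, 62, 186)]
plate/bench [(20, 18, 218), (109, 61, 187), (19, 20, 203), (17, 22, 205)]
guides [(109, 63, 187), (109, 61, 187), (19, 20, 215), (21, 19, 217), (107, 154, 116), (111, 42, 162), (109, 120, 89)]
wedge row300 [(110, 59, 113), (110, 56, 113), (110, 61, 113), (109, 57, 112), (120, 5, 99), (20, 59, 112), (16, 27, 105), (7, 21, 107), (7, 22, 106), (9, 24, 106), (9, 24, 108), (9, 24, 107), (15, 38, 108), (23, 131, 121), (24, 181, 114), (22, 73, 87), (10, 21, 73), (15, 16, 63), (0, 4, 71), (113, 45, 102), (109, 62, 111), (110, 61, 112)]
```

```bash
cat > m3.py <<'E'
from h import *
T=load("top0.pkl");S=load("scene0.pkl")
def show(n,d,lo,hi,box,z,amin=8):
    for c,a,m,s in blobs(d,lo,hi,box,amin):
        ct=plane(d,rect(m,box),z)[:,:2]*1000
        r=cv2.minAreaRect(ct.astype(np.float32))
        print(n,"pix",c.round(1),a,s[:4],"ctr",plane(d,c,z)[0,:2].round(4),"rect",np.round(r[0],1),np.round(r[1],1),"corners",cv2.boxPoints(r).round(0).tolist())
show("rackTop",T,(8,0,175),(22,255,255),(440,225,515,340),.038,100)
show("rackAll",T,(8,60,90),(22,255,255),(440,225,515,340),.038,100)
show("rackS",S,(5,60,90),(24,255,255),(410,270,520,370),.038,100)
bl=((100,110,20),(125,255,255))
show("blueT",T,*bl,(275,195,425,280),.02);show("blueS",S,*bl,(270,220,425,285),.02)
show("plate",T,(10,8,170),(30,35,255),(275,195,425,280),.008,100)
show("steel",T,(0,14,98),(21,58,130),(195,280,245,325),.096-.008,20)
show("stand",T,(0,0,40),(180,50,112),(195,280,245,330),.036,30)
def crop(d,b,k,g=1): x0,y0,x1,y1=b; return cv2.resize(np.clip(d["pixels"][y0:y1,x0:x1,::-1]*float(g),0,255).astype(np.uint8),None,fx=k,fy=k,interpolation=cv2.INTER_CUBIC)
im=np.zeros((600,800,3),np.uint8)
def put(i,x,y): im[y:y+i.shape[0],x:x+i.shape[1]]=i[:600-y,:800-x]
put(crop(T,(195,280,245,330),6,2),0,0); put(crop(S,(170,215,230,275),5,2),310,0)
put(crop(T,(275,195,425,280),3),0,305); put(crop(S,(270,220,425,285),2.2),455,305)
cv2.imwrite("pics/crop1.png",im)
E
python3 m3.py
```

```text
rackTop pix [482.4 282.4] 2099 [460 236  45  93] ctr [ 0.4654 -0.3143] rect [ 468.6 -312.7] [ 66.8 203.2] corners [[362.0, -319.0], [558.0, -371.0], [575.0, -306.0], [379.0, -255.0]]
rackAll pix [480.1 281.7] 2683 [456 235  49  94] ctr [ 0.4669 -0.3091] rect [ 470.2 -310.3] [ 72.3 205. ] corners [[362.0, -319.0], [560.0, -371.0], [579.0, -301.0], [380.0, -249.0]]
rackS pix [465.2 320.3] 2835 [424 281  84  78] ctr [ 0.4354 -0.318 ] rect [ 450.4 -318. ] [ 77.8 236.5] corners [[326.0, -326.0], [555.0, -385.0], [575.0, -310.0], [346.0, -251.0]]
blueT pix [403.9 226.3] 303 [388 208  26  36] ctr [ 0.5955 -0.1471] rect [ 598.  -138.2] [77.6 49.8] corners [[555.0, -121.0], [565.0, -170.0], [641.0, -155.0], [631.0, -106.0]]
blueT pix [364.2 217. ] 58 [356 214  17   6] ctr [ 0.6168 -0.0557] rect [616.6 -55.2] [ 8.3 38.4] corners [[609.0, -37.0], [616.0, -75.0], [624.0, -73.0], [617.0, -36.0]]
blueT pix [304.9 227.7] 58 [297 225  17   6] ctr [0.5896 0.0813] rect [589.7  81.3] [ 7.9 38. ] corners [[582.0, 99.0], [590.0, 62.0], [598.0, 64.0], [589.0, 101.0]]
blueT pix [291.5 247. ] 163 [287 230  
[... 978 characters left out ...]
45.0, -49.0]]
plate pix [343.7 240.6] 3688 [290 209 122  63] ctr [ 0.5629 -0.0088] rect [568.6 -16.8] [108.1 283.4] corners [[488.0, 112.0], [543.0, -166.0], [649.0, -145.0], [594.0, 133.0]]
steel pix [213.4 300. ] 220 [204 291  19  19] ctr [0.416  0.2681] rect [417.2 269.4] [30.4 34.8] corners [[395.0, 263.0], [427.0, 248.0], [439.0, 276.0], [408.0, 290.0]]
stand pix [221.2 302.5] 429 [201 283  36  38] ctr [0.4148 0.2624] rect [417.8 269.5] [64.4 69.1] corners [[374.0, 253.0], [437.0, 227.0], [462.0, 286.0], [398.0, 312.0]]
stand pix [213.7 300. ] 202 [205 291  18  19] ctr [0.4202 0.279 ] rect [420.3 278.9] [27.1 35. ] corners [[399.0, 274.0], [431.0, 259.0], [442.0, 284.0], [410.0, 298.0]]
```

View pics/crop1.png

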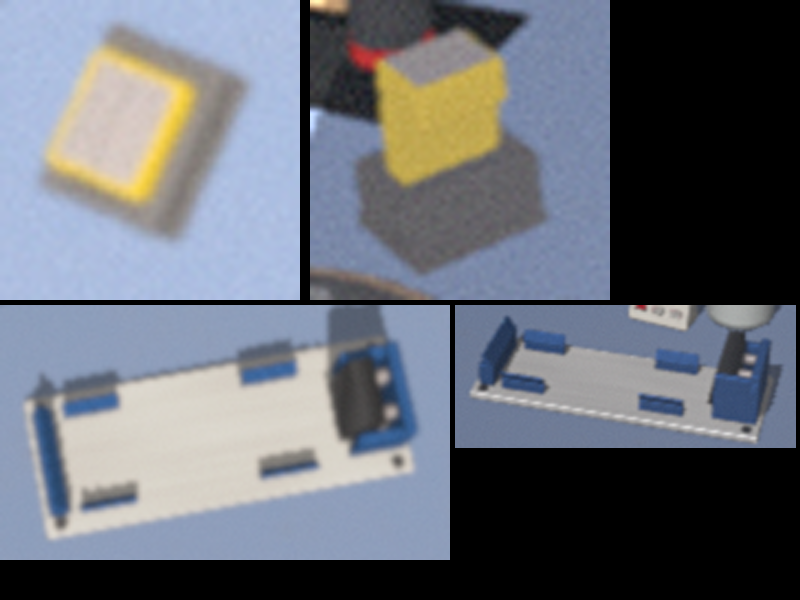

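The crop shows the wedge's head overhang and taper facing the scene camera (towards −x−y, yaw about 245°), so its flat face points to about 65°. The cradle's far guides are at T(364,217) and T(305,228), and its stop is at T(291,247). One triangulation pass, then I move.

```bash
python3 - <<'E'
from h import *
T=load("top0.pkl");S=load("scene0.pkl")
g1=tri(T,[364.2,217],S,[370.5,244.9]);g2=tri(T,[304.9,227.7],S,[310.3,235.9])
print("far guides",g1.round(4),g2.round(4))
ng=blobs(T,(95,70,20),(125,255,150),(295,235,390,270),5); print([(b[0].round(1),b[1]) for b in ng])
st=[[216,246],[191,260],[179.4,247]];sb=[[217.4,258],[192.4,269.4],[180.4,257]]
print("stand top",plane(S,st,.036).round(4).tolist(),"base",plane(S,sb,0).round(4).tolist())
# head top corners of wedge, scene & top crops
hs=[[183.6,227],[201,220.6],[208.4,226],[191,232]]
ht=[[203,306],[213,288],[227,296],[219,313]]
print("headS",plane(S,hs,.088).round(4).tolist())
print("mallet handle tri",tri(T,[131.4,258.1],S,[154.2,207.5]).round(4))
print("rackS far/near", plane(S,[[424,335],[486,283],[508,291],[449,347]],.038).round(4).tolist())
E
```

```text
far guides [ 0.6162 -0.055   0.0205] [0.5891 0.0822 0.0202]
[(array([370.5, 249.4]), np.int32(28)), (array([295.5, 258.7]), np.int32(25)), (array([311.1, 260.3]), np.int32(27))]
stand top [[0.4362, 0.2353, 0.036], [0.3675, 0.2511, 0.036], [0.3965, 0.3043, 0.036]] base [[0.4413, 0.2392, -0.0], [0.3804, 0.2621, 0.0], [0.4069, 0.3151, 0.0]]
headS [[0.4022, 0.2896, 0.088], [0.4408, 0.2724, 0.088], [0.4296, 0.2448, 0.088], [0.393, 0.2631, 0.088]]
mallet handle tri [0.5114 0.47   0.0342]
rackS far/near [[0.3627, -0.2637, 0.038], [0.5666, -0.3237, 0.038], [0.5601, -0.3688, 0.038], [0.3525, -0.3126, 0.038]]
```

```bash
cat >> h.py <<'E'
CY=np.deg2rad(11.2); CO=np.array([.5675,.0066])
ex=np.array([np.cos(CY),np.sin(CY)]); ey=np.array([-np.sin(CY),np.cos(CY)])
def cr(x,y,z): return np.r_[CO+x*ex+y*ey,z]
E
python3 - <<'E'
from h import *
from station import env,jaws
T=load("top0.pkl");S=load("scene0.pkl")
print("near guide",tri(T,[370.5,249.4],S,[363.4,265]).round(4))
for n,p,yaw in[("rack",[.4683,-.3135,.01],75),("rackplace",cr(0,0,.02),11.2),("wedge",[.417,.2685,.058],-23.5),("slot",cr(0,-.118,.09),11.2),("mallet",[.515,.43,.018],7),("strike",cr(0,-.065,.12),11.2)]:
    for k in(0,180,-180):
        q=env.inverse_kinematics(np.array(p),down(np.deg2rad(yaw+k))); print(n,yaw+k,None if q is None else np.round(q,2))
E
```

```text
near guide [ 0.541  -0.0697  0.0171]
rack 75 [-0.71  0.72  1.88 -0.    0.54 -2.02]
rack 255 [-0.71  0.72  1.88 -0.    0.54  1.13]
rack -105 [-0.71  0.72  1.88 -0.    0.54  1.13]
rackplace 11.2 [-0.1   0.7   1.87 -0.    0.57 -0.3 ]
rackplace 191.2 None
rackplace -168.8 None
wedge -23.5 [ 0.44  0.58  2.03 -0.    0.53  0.85]
wedge 156.5 [ 0.44  0.58  2.03 -0.    0.53 -2.29]
wedge -203.5 [ 0.44  0.58  2.03 -0.    0.53 -2.29]
slot 11.2 [-0.29  0.63  1.75 -0.    0.76 -0.49]
slot 191.2 [-0.29  0.63  1.75 -0.    0.76  2.65]
slot -168.8 [-0.29  0.63  1.75 -0.    0.76  2.65]
mallet 7 [ 0.6   0.8   1.6  -0.    0.74  0.48]
mallet 187 [ 0.6   0.8   1.6  -0.    0.74 -2.67]
mallet -173 [ 0.6   0.8   1.6  -0.    0.74 -2.67]
strike 11.2 [-0.21  0.57  1.78 -0.    0.8  -0.41]
strike 191.2 None
strike -168.8 None
```

```bash
python3 - <<'E'
from h import *
from station import env,jaws
import cv2
from station import optics
o=down(np.deg2rad(-105+.3))
p=np.array([.4683,-.3135,.01])
env.reach(p+[0,0,.11],o)
print("touch",env.line_to(p,o,velocity=.1,max_force=8))
jaws.set_gripper(0.0,f_grip=40)
s=env.read_state(); print(s["time"],s["ee_pos"],s["finger_gap"],s["gripper_force"])
env.line_to(p+[0,0,.16],velocity=.2)
env.reach(cr(0,-.004,.15),down(CY))
s=env.read_state(); print(s["time"],s["ee_pos"],s["finger_gap"],s["ft_force"])
d=optics.get_image("top");e=optics.get_image("scene")
im=np.vstack([cv2.resize(d["pixels"][180:300,240:460],(560,306)),cv2.resize(e["pixels"][150:300,230:470],(490,306))[:, :490] if 0 else cv2.resize(e["pixels"][170:300,230:468],(560,294))])
cv2.imwrite("pics/rackheld.png",im[:,:,::-1])
E
```

```text
touch False
4.8833 [ 0.46851147 -0.31371061  0.01071172] 0.7165417929929097 43.87683928012848
7.1167 [0.56819008 0.00212223 0.14955035] 0.7107834543374848 [-0.13397213  0.08534216 -0.81933238]
```

View pics/rackheld.png

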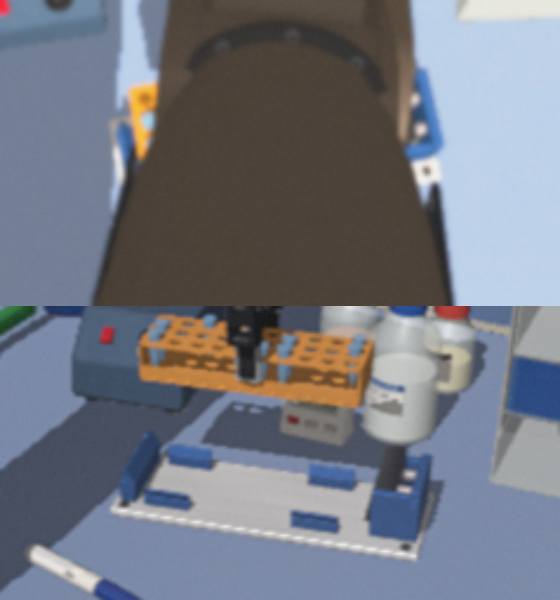

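The rack hangs level, gripped near its middle over the cradle. I'm lowering it and pushing it to the stop.

```bash
python3 - <<'E'
from h import *
from station import env,jaws
def st(m): s=env.read_state(); e=s["ee_pos"]; d=e[:2]-CO; print(m,round(s["time"],2),"cradle xyz",np.round([d@ex,d@ey,e[2]],4),"F",np.round(s["ft_force"],1))
env.line_to(cr(0,-.004,.055),down(CY),velocity=.15)
print(env.line_to(cr(0,-.004,.0165),velocity=.05,max_force=8)); st("down")
E
```

```text
True
down 8.54 cradle xyz [-0.0009 -0.0038  0.0289] F [-0.9 -0.5 -2. ]
```

```bash
cat >> h.py <<'E'
def st(m,env):
    s=env.read_state(); e=s["ee_pos"]; d=e[:2]-CO; print(m,round(s["time"],2),"cradle xyz",np.round([d@ex,d@ey,e[2]],4),"Fcradle",np.round([s["ft_force"][:2]@ex,s["ft_force"][:2]@ey,s["ft_force"][2]],1),"gap",round(s["finger_gap"],3))
E
python3 - <<'E'
from h import *
from station import env,jaws,optics
print(env.line_to(cr(0,-.004,.0185),velocity=.03,max_force=6)); st("down",env)
d=optics.get_image("scene")
cv2.imwrite("pics/low.png",cv2.resize(d["pixels"][190:300,250:450],(800,440))[:,:,::-1])
E
```

```text
True
down 8.95 cradle xyz [-0.0007 -0.0038  0.0183] Fcradle [1.7 0.1 2.2] gap 0.722
```

View pics/low.png

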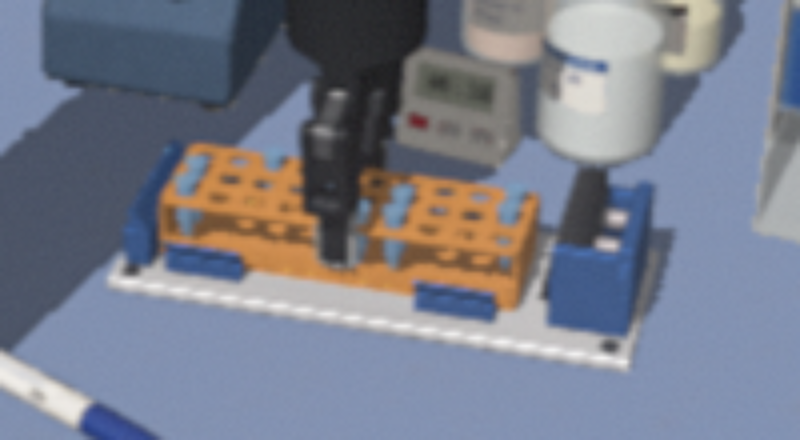

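The rack is down between the guides with its underside on the plate and a small gap to the stop. Next I slide it to the stop and release.

```bash
python3 - <<'E'
from h import *
from station import env,jaws,optics
env.line_to(cr(-.0007,-.0038,.0187),velocity=.02)
print(env.line_to(cr(-.0007,.014,.0187),velocity=.02,max_force=10)); st("stop",env)
jaws.set_gripper(0.95); st("open",env)
env.line_to(cr(0,.004,.14),velocity=.2)
w=np.array([.417,.2685,.057]); o=down(np.deg2rad(-23.5))
env.reach(w+[0,0,.09],o)
d=optics.get_image("top")
cv2.imwrite("pics/seated.png",cv2.resize(d["pixels"][180:330,190:430],(800,500),interpolation=cv2.INTER_CUBIC)[:,:,::-1]); pickle.dump(d,open("top1.pkl","wb")); pickle.dump(optics.get_image("scene"),open("scene1.pkl","wb"))
st("above wedge",env)
E
```

```text
True
stop 9.59 cradle xyz [-0.0008 -0.0022  0.0185] Fcradle [ 0.5 -2.5 -0. ] gap 0.718
open 9.93 cradle xyz [-0.0011 -0.0019  0.0181] Fcradle [ 0.5 -0.4  0.1] gap 0.949
above wedge 11.93 cradle xyz [-0.0963  0.2854  0.1466] Fcradle [ 1.  -0.2 -0.8] gap 0.947
```

View pics/seated.png

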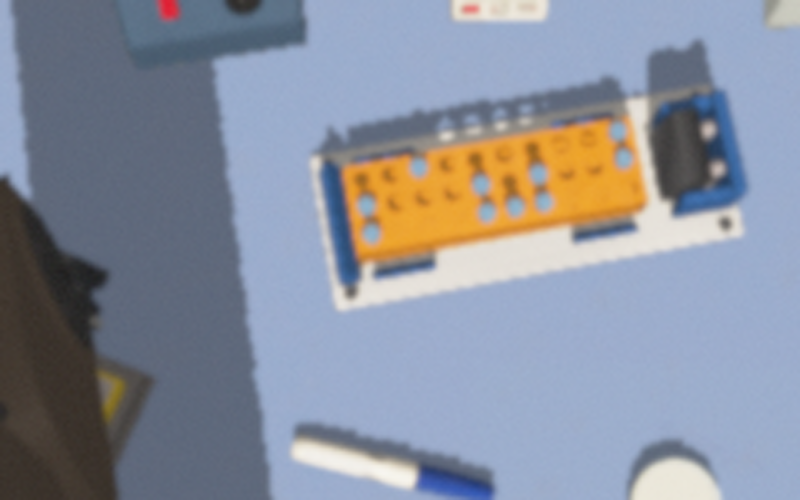

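```bash
python3 - <<'E'
from h import *
T=load("top1.pkl");box=(280,195,400,265)
b=max(blobs(T,(8,90,100),(22,255,255),box,100),key=lambda b:b[1])
P=plane(T,rect(b[2],box),.046)[:,:2]-CO; c=np.c_[P@ex,P@ey]*1000
m=abs(c[:,0])<22; print("right end y",np.sort(c[m,1])[:12].round(1)," left",np.sort(c[m,1])[-12:].round(1)); r=cv2.minAreaRect(c.astype(np.float32)); print(r)
box=(275,195,425,280)
for b in blobs(T,(100,110,20),(125,255,255),box,40):
    P=plane(T,rect(b[2],box),.044)[:,:2]-CO; c=np.c_[P@ex,P@ey]*1000; print(b[0],c.min(0).round(1),c.max(0).round(1))
E
```

```text
right end y [-99.8 -99.7 -99.5 -99.5 -99.3 -99.2 -99.1 -99.  -99.  -98.8 -98.7 -98.5]  left [98.5 98.5 98.7 98.7 98.9 98.9 99.1 99.1 99.3 99.5 99.5 99.7]
((-2.8750267028808594, -0.0074920654296875), (69.88809967041016, 199.48187255859375), 0.12083075195550919)
[403.9264214  226.19063545] [ -41.1 -166.7] [  34.7 -118.1]
[291.25694444 247.02777778] [-46.9 102.1] [ 34.5 112. ]
```

Rack centre is within about 1 mm of home. Now the wedge.

```bash
python3 - <<'E'
from h import *
from station import env,jaws,optics
w=np.array([.417,.2685,.057]); o=down(np.deg2rad(-23.5))
print(env.line_to(w,o,velocity=.1,max_force=8))
jaws.set_gripper(0.0,f_grip=60); st("grip",env)
z0=env.read_state()["ee_pos"][2]
env.line_to(w+[0,0,.13],velocity=.15); st("lift",env)
env.reach(cr(0,-.121,.17),down(CY))
st("above slot",env)
d=optics.get_image("scene"); t=optics.get_image("top")
im=np.vstack([cv2.resize(d["pixels"][165:275,330:450],(480,440),interpolation=cv2.INTER_CUBIC)]); im2=cv2.resize(t["pixels"][180:290,340:440],(320,352))
c=np.zeros((440,800,3),np.uint8); c[:,:480]=im; c[:352,480:]=im2
cv2.imwrite("pics/wedge.png",c[:,:,::-1]); pickle.dump(d,open("scene2.pkl","wb"))
E
```

```text
False
grip 13.4 cradle xyz [-0.0965  0.2862  0.0575] Fcradle [-1.  -0.6  5.7] gap 0.505
lift 14.42 cradle xyz [-0.0972  0.286   0.1863] Fcradle [ 0.6  0.1 -1. ] gap 0.503
above slot 15.97 cradle xyz [ 0.     -0.1202  0.1698] Fcradle [ 1.   0.7 -0.1] gap 0.504
```

View pics/wedge.png

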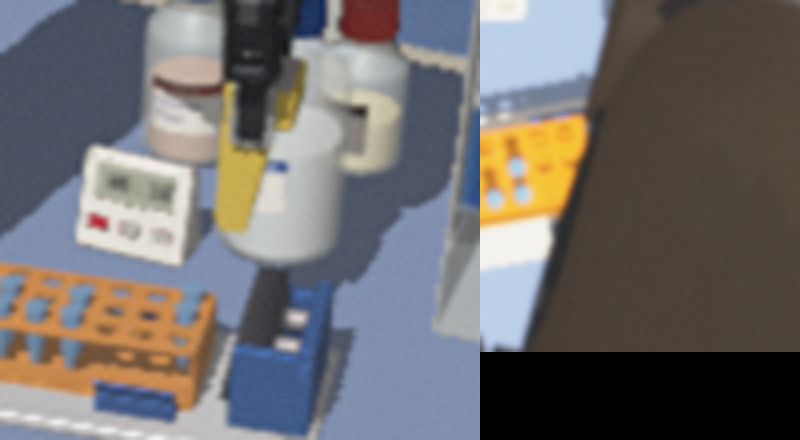

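The wedge hangs upright with its flat face towards the rack (left) and its taper towards the shoe. I'm checking the foot corners at scene (384.5,221) and (391,222.5), then lowering.

```bash
python3 - <<'E'
from h import *
from station import env,jaws,optics
P=plane(load("scene2.pkl"),[[384.5,221],[391,222.5]],.119)[:,:2]-CO; print("foot near corners cradle",np.c_[P@ex,P@ey].round(4))
hit=env.line_to(cr(0,-.121,.106),down(CY),velocity=.05,max_force=6); st(f"lower {hit}",env)
if not hit:
    hit=env.line_to(cr(0,-.108,.106),velocity=.02,max_force=6); st(f"to rack {hit}",env)
E
```

```text
foot near corners cradle [[-0.0179 -0.1052]
 [-0.0202 -0.1192]]
lower False 17.5 cradle xyz [-0.     -0.1208  0.1061] Fcradle [ 0.1  2.5 -0.9] gap 0.507
to rack False 18.3 cradle xyz [ 0.    -0.108  0.106] Fcradle [-0.5 -0.2 -1.1] gap 0.506
```

The foot (z = 55 mm) was still above the rack top, so nothing touched. I'm backing off to the slot line and going deeper.

```bash
python3 - <<'E'
from h import *
from station import env,jaws,optics
env.line_to(cr(0,-.1195,.106),velocity=.05); st("back",env)
hit=env.line_to(cr(0,-.1195,.091),velocity=.02,max_force=6); st(f"lower {hit}",env)
E
```

```text
back 18.68 cradle xyz [ 0.     -0.1199  0.106 ] Fcradle [ 0.2  1.7 -0.2] gap 0.503
lower False 19.58 cradle xyz [-0.0002 -0.1192  0.0907] Fcradle [-0.4  5.6 -1.5] gap 0.506
```

```bash
python3 - <<'E'
from h import *
from station import env,jaws,optics
hit=env.line_to(cr(0,-.1175,.090),velocity=.02,max_force=8); st(f"y {hit}",env)
jaws.set_gripper(0.9); st("open",env); env.hold(.3)
env.line_to(cr(0,-.118,.19),velocity=.2)
g=np.array([.5152,.4295,.17]); env.reach(g,down(np.deg2rad(7)))
d=optics.get_image("scene"); t=optics.get_image("top")
c=np.zeros((500,800,3),np.uint8); c[:,:400]=cv2.resize(d["pixels"][185:285,350:430],(400,500),interpolation=cv2.INTER_CUBIC); c[:,400:]=cv2.resize(t["pixels"][180:280,350:430],(400,500),interpolation=cv2.INTER_CUBIC)
cv2.imwrite("pics/inslot.png",c[:,:,::-1]); pickle.dump(d,open("scene3.pkl","wb")); pickle.dump(t,open("top3.pkl","wb")); st("above mallet",env)
E
```

```text
y False 19.84 cradle xyz [-0.     -0.1176  0.0899] Fcradle [ 0.2  2.7 -1.5] gap 0.508
open 20.27 cradle xyz [ 0.     -0.1177  0.0901] Fcradle [ 0.4 -0.1 -0.4] gap 0.902
above mallet 23.28 cradle xyz [0.0313 0.424  0.1701] Fcradle [-0.2 -0.5  0.4] gap 0.9
```

View pics/inslot.png

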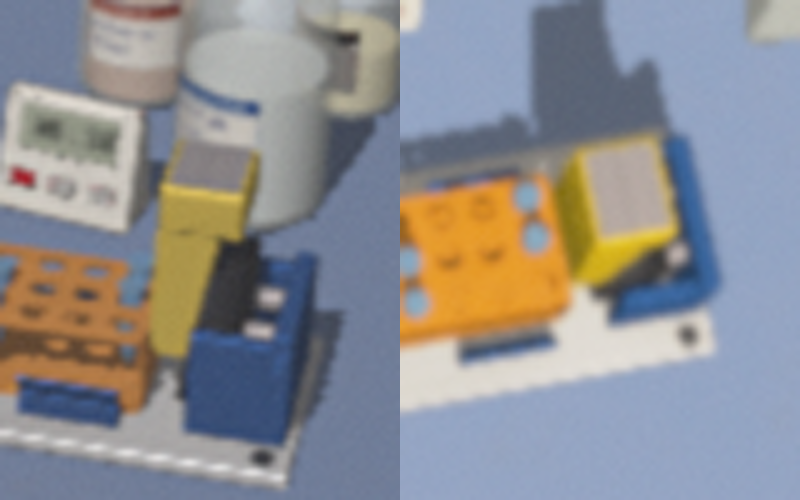

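The wedge stands upright in the slot, its steel top at T(395.6,217). Now the mallet.

```bash
python3 - <<'E'
from h import *
from station import env,jaws,optics
P=plane(load("top3.pkl"),[[395.6,217]],.121)[:,:2]-CO; print("steel top cradle",np.c_[P@ex,P@ey].round(4))
a=np.deg2rad(97); head=np.array([.5209,.3829]); L=.041
g=np.r_[head+L*np.array([np.cos(a),np.sin(a)]),.016]; print(g)
print(env.line_to(g,down(np.deg2rad(7)),velocity=.12,max_force=10)); st("at",env)
jaws.set_gripper(0.0,f_grip=120); st("grip",env)
s=env.read_state(); print(s["ee_pos"],s["orientation"],s["gripper_force"])
pickle.dump(s["ee_pos"],open("mgrip.pkl","wb"))
env.line_to(g+[0,0,.17],velocity=.15); st("lift",env)
env.reach(cr(0,-.112+L,.17),down(CY)); st("over",env); print(env.read_state()["moment"])
d=optics.get_image("scene")
cv2.imwrite("pics/mallet.png",cv2.resize(d["pixels"][150:290,330:470],(560,560),interpolation=cv2.INTER_CUBIC)[:,:,::-1]); pickle.dump(d,open("scene4.pkl","wb"))
E
```

```text
steel top cradle [[-0.0002 -0.1196]]
[0.51590336 0.42359439 0.016     ]
False
at 24.72 cradle xyz [0.0307 0.4193 0.0168] Fcradle [-0.8 -0.8  0.4] gap 0.899
grip 25.29 cradle xyz [0.0304 0.4191 0.0164] Fcradle [-1.4 -0.7  5.5] gap 0.194
[0.51592883 0.42365499 0.01639209] [2.08153209e+00 2.35292391e+00 3.80474049e-04] 116.95064663887024
lift 26.57 cradle xyz [0.03   0.4189 0.185 ] Fcradle [-0.5  0.8 -2.8] gap 0.19
over 28.37 cradle xyz [ 0.0003 -0.0702  0.17  ] Fcradle [-0.5  0.6 -4.2] gap 0.189
[0.09951147 0.04181504 0.05516165]
```

View pics/mallet.png

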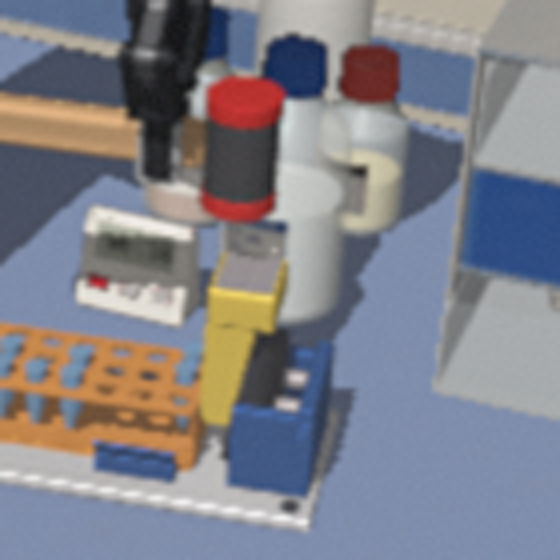

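The mallet is held level with its head squarely above the wedge. I'm pressing down in force-limited strokes.

```bash
python3 - <<'E'
from h import *
from station import env,jaws,optics
y=-.112+.041
hit=env.line_to(cr(0,y,.120),down(CY),velocity=.06,max_force=25); st(f"a {hit}",env); print(env.read_state()["moment"])
E
```

```text
a False 29.4 cradle xyz [ 1.000e-04 -7.110e-02  1.201e-01] Fcradle [ 0.   0.1 -2.9] gap 0.189
[ 0.15036339  0.01415212 -0.00616489]
```

```bash
cat >> h.py <<'E'
def look(env,optics,name=None):
    d=optics.get_image("scene") if name is None else load(name)
    y=max(blobs(d,(20,110,70),(32,255,255),(360,190,420,290),20),key=lambda b:b[1],default=None)
    r=blobs(d,(0,150,60),(6,255,255),(370,160,430,260),10)+blobs(d,(174,150,60),(180,255,255),(370,160,430,260),10)
    print("yellow",None if y is None else (y[0].round(1),y[1],y[3].tolist()),"red",[(b[0].round(1),int(b[1]),b[3].tolist()) for b in r])
E
python3 - <<'E'
from h import *
from station import env,jaws,optics
look(0,0,"scene3.pkl");look(0,0,"scene4.pkl");look(env,optics)
S=load("scene4.pkl")
def proj(p): return cv2.projectPoints(np.array([p]),S["rvec"],S["tvec"],K(S),np.array([S["k1"],0,0,0.]))[0].ravel().round(1)
for z in(.121,.110,.096): print("front top corner of head at",z,proj(cr(-.022,-.136,z)),proj(cr(-.022,-.100,z)), "head bottom",proj(cr(-.022,-.136,z-.022)))
for z in(.17-.013,.107): print("mallet bottom centre",z,proj(cr(0,-.112,z)),proj(cr(0,-.112,z+.064)))
E
```

```text
yellow (array([387.6, 235.8]), np.int32(410), [380, 217, 21, 39]) red [(array([422. , 168.2]), 157, [415, 162, 14, 13])]
yellow (array([387.6, 235.8]), np.int32(413), [380, 217, 21, 39]) red [(array([422.3, 168.5]), 133, [416, 162, 13, 13]), (array([390.6, 175.4]), 190, [382, 169, 18, 13]), (array([388.9, 201.8]), 63, [381, 199, 17, 6])]
yellow (array([387.3, 240.1]), np.int32(406), [380, 221, 21, 40]) red [(array([422.4, 168.2]), 141, [416, 162, 13, 13]), (array([389.4, 197.4]), 182, [381, 192, 18, 12]), (array([387.6, 222.7]), 49, [380, 220, 17, 6])]
front top corner of head at 0.121 [399.1 223.3] [381.7 220.8] head bottom [398.3 232.4]
front top corner of head at 0.11 [398.7 227.9] [381.4 225.4] head bottom [397.9 236.9]
front top corner of head at 0.096 [398.2 233.6] [381.  231.1] head bottom [397.5 242.6]
mallet bottom centre 0.157 [390.5 201.2] [392.5 173.1]
mallet bottom centre 0.107 [389.  222.2] [390.9 195.2]
```

The wedge has been driven about 10.5 mm so far and the mallet is still true in the hand. Continuing.

```bash
python3 - <<'E'
from h import *
from station import env,jaws,optics
y=-.112+.041
for z in(.115,.112,.1095,.107,.105):
    hit=env.line_to(cr(0,y,z),velocity=.03,max_force=28); st(f"{z} {hit}",env); print(env.read_state()["moment"].round(2))
    if hit: break
look(env,optics)
E
```

```text
0.115 False 29.77 cradle xyz [ 0.0002 -0.0711  0.1151] Fcradle [ 0.9  0.1 -1.6] gap 0.188
[-0.   -0.22  0.04]
0.112 False 30.02 cradle xyz [ 0.0002 -0.0711  0.112 ] Fcradle [1.  0.2 1. ] gap 0.192
[ 0.02 -0.39  0.08]
0.1095 False 30.27 cradle xyz [ 0.0002 -0.0711  0.1096] Fcradle [ 2.3 -0.5  2.8] gap 0.189
[ 0.04 -0.33  0.07]
0.107 False 30.52 cradle xyz [ 0.0004 -0.0709  0.1088] Fcradle [-4.1  5.2 21.8] gap 0.192
[ 0.08  0.59 -0.05]
0.105 False 30.77 cradle xyz [ 0.0009 -0.0708  0.1076] Fcradle [-3.2  8.3 28.7] gap 0.191
[ 0.38  0.7  -0.09]
yellow (array([387. , 243.8]), np.int32(387), [380, 225, 21, 40]) red [(array([422.4, 168.2]), 140, [416, 162, 13, 13]), (array([388.4, 201.7]), 180, [380, 196, 18, 12]), (array([387.8, 227.1]), 52, [380, 224, 17, 7])]
```

Force jumped to about 33 N (driving needs at most 17 N) with the wedge top near 96–97 mm, which suggests home. I'm lifting, tapping once more to feel the contact height, then measuring.

```bash
python3 - <<'E'
from h import *
from station import env,jaws,optics
y=-.112+.041
env.line_to(cr(0,y,.125),velocity=.1); st("up",env)
env.line_to(cr(0,y,.114),velocity=.05)
for z in np.arange(.113,.104,-.001):
    hit=env.line_to(cr(0,y,z),velocity=.03,max_force=40); s=env.read_state(); print(round(z,4),hit,s["ee_pos"][2].round(4),s["ft_force"].round(1),s["moment"].round(2))
    if hit or s["ft_force"][2]>30: break
env.line_to(cr(0,y,.14),velocity=.1)
env.line_to(cr(0,y+.12,.20),velocity=.2)
for n in("scene","top"): pickle.dump(optics.get_image(n),open(n+"5.pkl","wb"))
look(0,0,"scene5.pkl"); st("away",env)
E
cat > gap.py <<'E'
from h import *
# tri of the steel top and yellow edge profile in the scene view, before/after
for a,b in(("3","3"),("5","5")):
    S=load(f"scene{a}.pkl");T=load(f"top{b}.pkl")
    s=[x for x in blobs(S,(0,0,90),(180,45,190),(378,205,406,240),20)]
    print(a,"steelS",[(x[0].round(1),int(x[1]),x[3].tolist()) for x in s])
    g=cv2.cvtColor(S["pixels"],cv2.COLOR_RGB2HSV)
    print("col386-390 S/V",[(y,int(g[y,386:391,1].mean()),int(g[y,386:391,2].mean())) for y in range(208,250)])
    t=[x for x in blobs(T,(0,0,90),(20,70,215),(380,200,412,235),20)]
    print("steelT",[(x[0].round(1),int(x[1]),x[3].tolist()) for x in t])
E
python3 gap.py
```

```text
up 31.17 cradle xyz [-0.0003 -0.0709  0.1246] Fcradle [ 0.4 -0.2 -3. ] gap 0.195
0.113 False 0.113 [-0.7  1.3 -2.6] [ 0.08  0.01 -0.02]
0.112 False 0.112 [-0.1  0.4 -2.7] [0.08 0.03 0.01]
0.111 False 0.111 [ 0.1  0.  -3.3] [0.13 0.02 0.04]
0.11 False 0.1099 [-0.  -0.3 -3. ] [ 0.09 -0.01  0.02]
0.109 False 0.1089 [-1.   0.  -3.6] [ 0.06  0.07 -0.04]
0.108 False 0.1083 [-0.7  1.1  2.7] [ 0.2   0.19 -0.01]
0.107 False 0.1081 [-3.9  1.9 11.5] [ 0.17  0.65 -0.08]
0.106 False 0.1079 [-7.8  4.8 18.8] [ 0.19  1.02 -0.11]
0.105 False 0.1076 [-8.1  6.7 27.4] [ 0.25  1.41 -0.23]
0.104 False 0.1073 [-10.4   8.1  35.6] [ 0.28  1.65 -0.22]
yellow (array([387. , 243.8]), np.int32(381), [380, 227, 20, 38]) red [(array([422. , 168.1]), 158, [415, 162, 14, 13])]
away 35.46 cradle xyz [-0.0002  0.0481  0.1992] Fcradle [ 0.6 -0.4 -3.5] gap 0.19
3 steelS [(array([393., 216.]), 423, [378, 205, 28, 34])]
col386-390 S/V [(208, 8, 162), (209, 9, 165), (210, 8, 162), (211, 6, 158), (212, 11, 153), (213, 22, 142), (214, 21, 135), (215, 18, 134), (216, 14, 134), (217, 11, 134), (218, 11, 134), (219, 11, 133), (
[... 721 characters left out ...]
7, 175), (214, 6, 173), (215, 4, 168), (216, 4, 167), (217, 5, 167), (218, 3, 167), (219, 4, 167), (220, 4, 167), (221, 6, 160), (222, 15, 148), (223, 16, 141), (224, 13, 141), (225, 11, 141), (226, 11, 141), (227, 11, 140), (228, 12, 141), (229, 11, 139), (230, 19, 143), (231, 98, 181), (232, 141, 225), (233, 146, 204), (234, 146, 186), (235, 146, 184), (236, 146, 184), (237, 145, 183), (238, 145, 181), (239, 144, 174), (240, 140, 157), (241, 144, 175), (242, 144, 184), (243, 144, 183), (244, 144, 183), (245, 145, 182), (246, 143, 183), (247, 144, 181), (248, 144, 179), (249, 144, 174)]
steelT [(array([386.2, 209.8]), 38, [380, 207, 17, 8]), (array([392.9, 219.3]), 181, [386, 211, 14, 17])]
```

Contact is hard at TCP 0.1083, and 39 N net gave no further travel, which agrees with home. The mallet turned slightly in the grip, so I'm setting it on the mat to square it, then re-gripping for one clean verifying tap.

```bash
python3 - <<'E'
from h import *
from station import env,jaws,optics
g=load("mgrip.pkl").copy(); o=down(np.deg2rad(7))
env.reach(np.r_[g[:2],.12],o)
env.line_to(np.r_[g[:2],.035],velocity=.2)
hit=env.line_to(np.r_[g[:2],.012],velocity=.03,max_force=6); s=env.read_state(); print(hit,s["ee_pos"],s["ft_force"])
jaws.set_gripper(.6); env.hold(.3)
env.line_to(np.r_[g[:2],.0160],velocity=.05)
jaws.set_gripper(0,f_grip=120); s=env.read_state(); print(s["time"],s["ee_pos"],s["ft_force"],s["finger_gap"])
zg=s["ee_pos"][2]
env.line_to(np.r_[g[:2],.17],velocity=.25)
y=-.113+.041
env.reach(cr(0,y,.135),down(CY))
env.line_to(cr(0,y,.115),velocity=.1)
print("home contact TCP expected",.096+zg-.003)
for z in np.arange(.113,.104,-.001):
    hit=env.line_to(cr(0,y,z),velocity=.05,max_force=40); s=env.read_state(); print(round(z,4),hit,s["ee_pos"][2].round(4),s["ft_force"].round(1))
    if hit or s["ft_force"][2]>18: break
look(env,optics)
print(env.read_state()["time"])
E
```

```text
True [0.51583935 0.42373914 0.01559802] [-0.8955646  -0.61101657  6.28554276]
39.475 [0.51592678 0.42362233 0.0162343 ] [-0.45658254 -0.96933809  4.26293265] 0.1942055139160639
home contact TCP expected 0.10923429569161558
0.113 False 0.1133 [-0.2 -0.1 -2.5]
0.112 False 0.1121 [ 0.4  0.  -3.5]
0.111 False 0.111 [-0.1  0.2 -3.4]
0.11 False 0.1099 [ 0.5 -0.2 -2.9]
0.109 False 0.1092 [-0.2  0.3 -0.1]
0.108 False 0.109 [-3.2  2.3  9.9]
0.107 False 0.1087 [-6.1  2.7 18.1]
yellow (array([387. , 243.7]), np.int32(387), [379, 225, 22, 40]) red [(array([422.4, 168.3]), 143, [416, 162, 13, 13]), (array([389.8, 202.3]), 178, [382, 197, 17, 12]), (array([388.1, 227.4]), 53, [380, 224, 17, 7])]
44.1833
```

Contact came at 0.1092 m against an expected 0.1092 m, so the wedge is home. I'm returning the mallet.

```bash
python3 - <<'E'
from h import *
from station import env,jaws,optics
g=load("mgrip.pkl").copy(); o=down(np.deg2rad(7))
env.line_to(cr(0,-.072,.15),velocity=.15)
env.reach(np.r_[g[:2],.12],o)
env.line_to(np.r_[g[:2],.035],velocity=.2)
hit=env.line_to(np.r_[g[:2],.012],velocity=.03,max_force=6); s=env.read_state(); print(hit,s["ee_pos"],s["ft_force"])
jaws.set_gripper(.7); env.hold(.3)
env.line_to(np.r_[g[:2],.18],velocity=.15)
env.reach(np.array([.45,.25,.25]),o); env.movej(np.array([1.028,.491,1.559,0,1.092,-.106])); env.hold(.3)
T=optics.get_image("top");S=optics.get_image("scene"); pickle.dump(T,open("top6.pkl","wb"));pickle.dump(S,open("scene6.pkl","wb"))
T0=load("top0.pkl");S0=load("scene0.pkl")
for d in(T0,T):
    print("mallet head",[(b[0].round(1),int(b[1])) for b in blobs(d,(170,150,40),(180,255,255),(100,225,200,295),20)],"marker",[(b[0].round(1),int(b[1])) for b in blobs(d,(100,150,60),(125,255,255),(300,300,345,335),10)])
for d in(S0,S):
    print("S red",[(b[0].round(1),int(b[1])) for b in blobs(d,(0,150,40),(8,255,255),(120,190,215,245),8)])
for n,(x0,y0,x1,y1) in dict(dish=(375,315,410,350),timer=(322,165,358,190),marker=(272,305,342,335),mallet=(100,230,200,290)).items():
    print(n,"mean abs diff",np.abs(T["pixels"][y0:y1,x0:x1].astype(int)-T0["pixels"][y0:y1,x0:x1]).mean().round(2))
look(0,0,"scene6.pkl")
b=max(blobs(T,(8,90,100),(22,255,255),(280,195,390,265),100),key=lambda b:b[1])
P=plane(T,rect(b[2],(280,195,390,265)),.046)[:,:2]-CO; c=np.c_[P@ex,P@ey]*1000; print(cv2.minAreaRect(c.astype(np.float32)))
print(env.read_state()["time"])
E
```

```text
True [0.5158377  0.42374954 0.01621756] [-0.61372468  0.3738849   5.99523816]
mallet head [] marker [(array([326.1, 325.1]), 94)]
mallet head [] marker [(array([326.1, 325.1]), 95)]
S red [(array([183.3, 203.9]), 106)]
S red [(array([183.2, 204.2]), 105), (array([185.5, 226.7]), 28)]
dish mean abs diff 0.93
timer mean abs diff 1.1
marker mean abs diff 1.01
mallet mean abs diff 3.68
yellow (array([387. , 243.8]), np.int32(382), [379, 225, 22, 40]) red [(array([422. , 168.2]), 157, [415, 162, 14, 13])]
((-2.9227523803710938, -7.767578125), (70.5458984375, 215.49705505371094), 0.4460936486721039)
52.225
```

The mallet is back within 0.3 px of its start, the bystanders haven't moved, and the rack end is still at y ≈ 100 mm at the stop.

```bash
python3 -c "
from station import env
print(env.hand_in())"
```

```text
the job is handed in; nothing more can be done
None
```

The job is handed in: by my measurements the rack is seated at the stop, the mallet drove the wedge home, the mallet stands back on its mat, and the dish, timer and marker have not moved; hand-in returned no verdict.

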